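# Set the holed plate over the jig's pin

### The job

Two metal plates lie on the valve jig, one on each side of its pocket. Slide the one with the big round hole along the jig, keeping it low and never lifting it clear, until its hole sits over the pin in the pocket, then let it drop so that it lies flat on the pocket's floor with the pin through the hole. Leave the other plate where it lies and let go of everything.

Things in the scene. Friction and masses are not known exactly. Their poses are not given: they have to be found in the camera images.
- jig: Dark steel jig fixed to the bench: x (away from the robot at yaw 0) -95 to +45 mm, y -200 to +200 mm. Raised decks, flat tops 42 mm above the bench, lie beyond 54 mm either side in y; between them a pocket 108 mm wide, open front and back, floor 16 mm above the bench. Origin: on the bench, under the pin's axis.
- pin_tip (a point): Tip of the fixed upright steel pin in the jig's pocket: 12 mm thick, tapered at the tip, 20 mm tall on the pocket's floor, so the tip is 36 mm above the bench, 6 mm below the decks' tops. The pin passes the big hole with 11 mm to spare all round.
- holed_plate: Loose aluminium plate, 0.16 kg, 6 mm thick, with one 34 mm round hole, flat on either deck. Origin: hole's centre, underside. Reaches -82 to +32 mm in its x, 36 mm each side in y. An upright lug to hold it by stands on it, centred at x = -46 mm (the robot's end), y = 0: 12 mm thick along x, 34 mm long along y, top 38 mm above the underside. Lies within 12 degrees of the jig's yaw.
- plain_plate: The other aluminium plate, to be left alone, flat on the other deck: same outline and lug, but only two 8 mm holes in place of the big one. Origin: underside, midway between the two holes, 46 mm from the lug's centre.
Not all that is in view belongs to the job. What is shaped like the holed_plate but brown or yellow is not meant.

How it is judged:
By the outcome, as a careful person would: the job done as asked, in the order asked, and still so for the second after the job is handed in, with the robot touching nothing.
It also fails if it takes over 34 s, if anything falls off the work surface, if the arm or the gripper's body presses on something with over 40 N, if the wrist force passes 120 N, or if a joint passes its speed limit or range.

### The arm

A 6-joint arm with a two-finger parallel gripper is mounted at the origin on the work surface. World frame = base frame: x ahead of the robot, y to its left, z up, the work surface at z = 0. Lengths are in m, angles in rad, forces in N, time in s.
With the tool pointing down it reaches from about 0.275 to 0.875 m from the base axis. Payload 12.5 kg.
Tool frame: the origin (TCP) lies at the very end of the fingers, on their centre line; the grasp point (between the pads) lies 19 mm behind it; z points along the fingers, y is the line along which they close (so a half turn about z gives the same grasp; the last joint's range is limited). The gripper opens to 85 mm and grips with 20 to 120 N. Pads are 22 mm wide; open, the fingers measure 114 mm over their backs; the gripper's body (76 mm by 85 mm) begins 54 mm behind the grasp point. The pads swing forward as they close: fully open they stand 13 mm farther back than shut.
Start: joints at [1.166, 0.351, 1.652, -0, 1.139, -0.085], TCP at [0.173, 0.522, 0.231] pointing down, gripper open.
Joint ranges: [-2.75, 2.75], [-0.79, 2.1], [0.01, 2.65], [-1.57, 4.71], [0.07, 3.14], [-2.87, 2.87]. Speed limits (rad/s): [2.22, 2.22, 2.79, 3.14, 3.14, 3.14].

### API

Orientations are given as a rotation vector (axis times angle).
In Python, from workcell import env, optics, workorder gives the robot as it stands. The module is installed in compiled form; this text tells all that it offers.
- The arm moves only by the tool servo_tool, never from a script. Its argument "plan" is a list of rows, each an object of numbers: "rx", "ry", "rz": the turn, a rotation vector about the tool's x, y, z normalised to -1 to 1, where 1 is 180 degrees; "tx", "ty", "tz": the shift along the tool's x, y, z normalised to -1 to 1, where 1 is 150 mm; "claw": the opening in per cent of the stroke, from 0 (shut) to 100 (fully open). In form: [{"rx": .., "ry": .., "rz": .., "tx": .., "ty": .., "tz": .., "claw": ..}, ...]. A call has 1 to 8 rows; each row is the pose to reach, as a shift and turn from the pose commanded when the call began, along the tool's axes at that moment, turning the shorter way round; what a row does not reach only later rows make up. A row lasts 1/10 s, in which the tool goes at most 50 mm and 8.59 degrees, less where a joint would pass 70% of its speed; a pose out of reach is approached as far as the arm can. A call with a number of a shift or a turn outside -1 to 1 is refused whole. A call with a gripper value outside its range is refused whole. The fingers move at their own pace and stop on an object; "newtons" is the grip in N (left out, the last holds). Time passes only in rows, so rows that repeat a pose let the fingers close. It gives the time, the measured TCP pose, the force, the opening and the grip force at its end, in the units of the state.
- env.get_state(): the state, without advancing time (a new reading comes with each control period).
- optics.get_image(name): name is "scene" or "top"; returns a dict with "img" (420x560x3 uint8, blue, green, red), "z_map" (420x560 float32, m along the optical axis (not along the pixel's ray), 0 where there is no reading), "vfov" (degrees; the focal length in pixels is half the picture's height over the tangent of half this angle, whatever the lens; pixels are square), "cx", "cy" (the principal point, pixels), "k1" (the pictures are not rectified: a ray, as slopes to the right and down, at radius r is drawn at 1 + k1 r^2 times it, then the intrinsics apply), "world_to_cam" (4x4, takes a point from world to camera coordinates). Camera axes: x right, y up, looking along -z (the intrinsics and any distortion apply to the point x, -y, -z); pixel columns grow to the right and rows downward; lengths in m; the calibration is good to about 2 mm. A picture is of the moment at which its call begins.
- workorder.sign_off(): hands the job in; it is judged then, once.
The state is a dict: "clock": time; "joint_pos": joint angles; "dq": joint speeds; "effort": joint torques, N m; "tool_pos": TCP position; "tool_rot": TCP orientation; "force": force on the tool from outside, world axes, zero at the start; "wrist_torque": the same for the moment, N m; "finger_gap": finger opening in m; "gripper_force": force on a finger pad.
Only numpy, scipy, OpenCV 4.12 (cv2) and the standard library are available. Lean on these libraries where they do the work, as an engineer would, in place of code of your own. Each camera call takes 0.05 s, during which the arm holds its last target. There are 200 camera calls.

## Working session

There is one attempt and no reset: what is moved stays moved. The work goes in short steps, Python scripts to look and compute and a tool call to move; the robot and the scene stay as the last step left them, time stands still between calls to the robot, and variables do not carry over. Pictures are saved under pics/ and viewed, at most 10 in all, crops included, and the job is handed in when it is done.

Besides the shell and the picture viewer there is one more tool, called after ">>>" as name([rows], argument=value, ...), one row to a line, values as JSON. servo_tool: Moves the arm, as the interface text tells. Its arguments: {"type":"object","properties":{"plan":{"type":"array"},"newtons":{"type":"number"}},"required":["plan"]}

```bash
mkdir -p pics; cat > h.py <<'E'
import numpy as np, cv2
from workcell import env, optics, workorder
def grab(n):
    d=optics.get_image(n); return d
def cloud(d):
    h,w=d["z_map"].shape; f=h/2/np.tan(np.radians(d["vfov"])/2)
    K=np.array([[f,0,d["cx"]],[0,f,d["cy"]],[0,0,1.]])
    u,v=np.meshgrid(np.arange(w),np.arange(h))
    p=cv2.undistortPoints(np.stack([u,v],-1).reshape(-1,1,2).astype(np.float64),K,np.array([d["k1"],0,0,0.])).reshape(h,w,2)
    z=d["z_map"]; P=np.stack([p[...,0]*z,-p[...,1]*z,-z,np.ones_like(z)],-1)
    W=P@np.linalg.inv(d["world_to_cam"]).T
    W=W[...,:3]; W[z==0]=np.nan; return W
def pix(d,X):
    h,w=d["z_map"].shape; f=h/2/np.tan(np.radians(d["vfov"])/2)
    c=(d["world_to_cam"]@np.append(X,1))[:3]; a=np.array([c[0],-c[1]])/-c[2]; a=a*(1+d["k1"]*(a@a))
    return f*a+[d["cx"],d["cy"]]
E
python3 - <<'E'
from h import *
for n in("scene","top"):
    d=grab(n); cv2.imwrite(f"pics/{n}0.png",d["img"]); np.save(n+"0.npy",cloud(d)); print(n,d["vfov"],d["k1"],np.linalg.inv(d["world_to_cam"])[:3,3])
s=env.get_state(); print(s)
E
```

```text
scene 42.12174129358975 -0.17109071085890354 [ 1.16711443 -0.02657353  0.88637885]
top 47.10888910571186 -0.14537858589814553 [0.57563826 0.10818133 1.08634344]
{'clock': 0.1, 'joint_pos': array([ 1.16638447e+00,  3.51191789e-01,  1.65237735e+00, -1.29615142e-05,
        1.13910015e+00, -8.46424696e-02]), 'dq': array([ 5.48232956e-04, -5.02813896e-04, -1.10379942e-03,  2.94369411e-05,
       -1.50362144e-05, -9.76502688e-04]), 'effort': array([ 1.67260365e-03, -5.06836402e+01, -2.91874552e+01, -2.58385074e-05,
        2.66168558e-03,  2.48733403e-05]), 'tool_pos': array([0.17277078, 0.52183568, 0.23080053]), 'tool_rot': array([-5.00107124e-01, -3.10127855e+00,  1.64520862e-03]), 'force': array([0.70914346, 0.26169987, 0.89749172]), 'wrist_torque': array([-0.01625893,  0.01300387, -0.01495008]), 'gripper_force': 0.0, 'finger_gap': 0.08531438168952017}
```

View pics/top0.png

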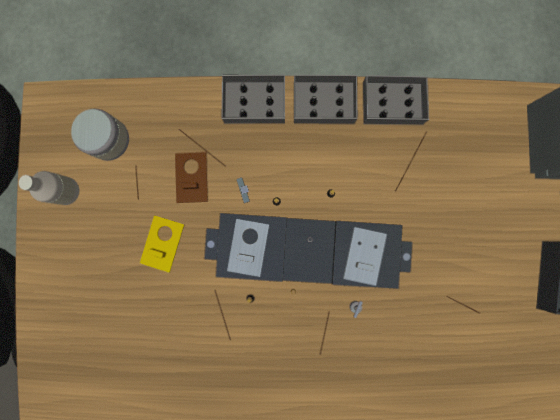

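View pics/scene0.png

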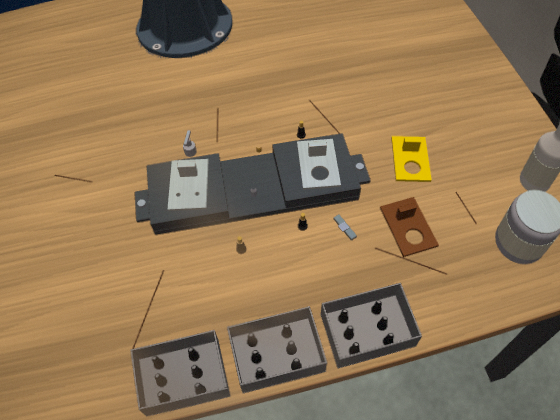

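Top view: there are three large-holed candidates: aluminium at (248,247), yellow at (162,244) and brown at (191,178). The aluminium plate on the left deck is the one meant. The other plate at (365,256) has two small holes, and the pin is at (310,240). I'll measure and confirm with a crop.

```bash
python3 - <<'E'
from h import *
d=grab("top"); img=d["img"]; W=cloud(d)
c=cv2.resize(img[205:295,200:415],None,fx=3.6,fy=3.6,interpolation=cv2.INTER_CUBIC); cv2.imwrite("pics/crop1.png",c)
X,Y,Z=W[...,0],W[...,1],W[...,2]
def box(m,t):
    p=np.stack([X[m],Y[m]],-1).astype(np.float32); r=cv2.minAreaRect(p); print(t,len(p),"mean",p.mean(0).round(4),"z",np.median(Z[m]).round(4),r)
vv,uu=np.mgrid[:420,:560]
jig=(uu>200)&(uu<415)&(vv>205)&(vv<295)
for nm,a,b in(("L",220,275),("R",340,395)):
    roi=jig&(uu>a)&(uu<b); br=img.min(-1)>110
    box(roi&br&(Z>.042)&(Z<.056),nm+" plate"); box(roi&(Z>.072),nm+" lug")
box(jig&(Z>.036)&(Z<.047)&(uu>217)&(uu<402)&(img.max(-1)<90),"decks")
box(jig&(Z>.010)&(Z<.022)&(uu>287)&(uu<332)&(vv>218)&(vv<284)&(img.max(-1)<90),"floor")
m=jig&(uu>300)&(uu<322)&(vv>230)&(vv<250)&(Z>.024); box(m,"pin") if m.any() else print("nopin")
# hole: dark pixels in plate L
m=((uu>240)&(uu<260)&(vv>227)&(vv<246)&(img.max(-1)<110)); box(m,"hole")
E
```

```text
L plate 1466 mean [0.5508 0.1903] z 0.0479 ((0.5525359511375427, 0.19025883078575134), (0.07225978374481201, 0.11429233103990555), 80.16654968261719)
L lug 96 mean [0.5321 0.1934] z 0.0795 ((0.5319591164588928, 0.19356298446655273), (0.03401276841759682, 0.011787017807364464), 80.73077392578125)
R plate 1595 mean [ 0.5354 -0.0626] z 0.0476 ((0.5340229868888855, -0.06291648745536804), (0.07248412072658539, 0.11419693380594254), 77.22901153564453)
R lug 91 mean [ 0.5134 -0.0579] z 0.0793 ((0.513330340385437, -0.058008864521980286), (0.03273545950651169, 0.012282434850931168), 75.57520294189453)
decks 4918 mean [0.5494 0.057 ] z 0.0417 ((0.5456411838531494, 0.05726535618305206), (0.40063562989234924, 0.1391933262348175), 86.29998779296875)
floor 2708 mean [0.5455 0.0552] z 0.0157 ((0.5441983938217163, 0.05506181716918945), (0.0960007831454277, 0.1420576423406601), 89.98188781738281)
pin 18 mean [0.5709 0.0557] z 0.0329 ((0.5707213878631592, 0.055928055197000504), (0.008758512325584888, 0.010923857800662518), 0.009991886094212532)
hole 191 mean [0.5772 0.1864] z 0.0416 ((0.5771012306213379, 0.18654599785804749), (0.030383404344320297, 0.03277794271707535), 0.1119171753525734)
```

View pics/crop1.png

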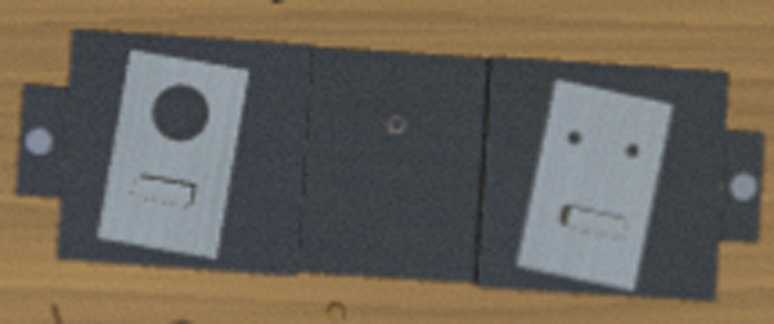

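The crop confirms it: the left aluminium plate has the one big hole (crop pixel 180,112) with its lug at (165,190). The right one has two 8 mm holes, and the pin is at (396,124). From the fits, jig yaw is about -3.7°, pin (0.571, 0.056), plate yaw about -9.7° and lug (0.532, 0.1935).

```bash
cat >> h.py <<'E'
from scipy.spatial.transform import Rotation as Ro
def delta(s,P,yawdeg):
    R0=Ro.from_rotvec(s["tool_rot"]); best=None
    for k in(0,180):
        a=np.radians(yawdeg+k); y=np.array([np.cos(a),np.sin(a),0]); z=np.array([0,0,-1.]); x=np.cross(y,z)
        r=(R0.inv()*Ro.from_matrix(np.stack([x,y,z],1))).as_rotvec()
        print("k",k,"t",(R0.inv().apply(np.array(P)-s["tool_pos"])/.15).round(3),"r",(r/np.pi).round(4))
E
python3 - <<'E'
from h import *
s=env.get_state(); print(s["clock"],Ro.from_rotvec(s["tool_rot"]).as_matrix().round(3))
delta(s,[.532,.1935,.150],-9.7)
E
```

```text
0.15 [[-0.949  0.314 -0.   ]
 [ 0.314  0.949 -0.001]
 [ 0.    -0.001 -1.   ]]
k 0 t [-2.962 -1.325  0.54 ] r [-2.000e-04  2.000e-04  4.521e-01]
k 180 t [-2.962 -1.325  0.54 ] r [-2.000e-04 -2.000e-04 -5.479e-01]
```

>>> servo_tool([
  {"tx":-1,"ty":-0.45,"tz":0.15,"rx":0,"ry":0,"rz":0,"claw":100},
  {"tx":-1,"ty":-0.45,"tz":0.15,"rx":0,"ry":0,"rz":0,"claw":100},
  {"tx":-1,"ty":-0.45,"tz":0.15,"rx":0,"ry":0,"rz":0,"claw":100},
  {"tx":-1,"ty":-0.45,"tz":0.15,"rx":0,"ry":0,"rz":0,"claw":100},
  {"tx":-1,"ty":-0.45,"tz":0.15,"rx":0,"ry":0,"rz":0,"claw":100},
], newtons=60)

```text
clock: 0.65
tool_pos: [0.2953, 0.4094, 0.2084]
tool_rot: [-0.505, -3.1, 0.001]
force: [-0.1, 0.2, 0.2]
finger_gap: 0.0854
gripper_force: 0.0
```

>>> servo_tool([
  {"tx":-1,"ty":-0.45,"tz":0.15,"rx":0,"ry":0,"rz":0,"claw":100},
  {"tx":-1,"ty":-0.45,"tz":0.15,"rx":0,"ry":0,"rz":0,"claw":100},
  {"tx":-1,"ty":-0.45,"tz":0.15,"rx":0,"ry":0,"rz":0,"claw":100},
  {"tx":-1,"ty":-0.45,"tz":0.15,"rx":0,"ry":0,"rz":0,"claw":100},
  {"tx":-1,"ty":-0.45,"tz":0.15,"rx":0,"ry":0,"rz":0,"claw":100},
])

```text
clock: 1.15
tool_pos: [0.416, 0.299, 0.1859]
tool_rot: [-0.504, -3.101, 0.001]
force: [1.2, 0.1, 0.4]
finger_gap: 0.085
gripper_force: 0.0
```

>>> servo_tool([
  {"tx":-0.96,"ty":-0.43,"tz":0.2,"rx":0,"ry":0,"rz":0.452,"claw":60},
  {"tx":-0.96,"ty":-0.43,"tz":0.2,"rx":0,"ry":0,"rz":0.452,"claw":60},
  {"tx":-0.96,"ty":-0.43,"tz":0.2,"rx":0,"ry":0,"rz":0.452,"claw":60},
  {"tx":-0.96,"ty":-0.43,"tz":0.2,"rx":0,"ry":0,"rz":0.452,"claw":60},
  {"tx":-0.96,"ty":-0.43,"tz":0.2,"rx":0,"ry":0,"rz":0.452,"claw":60},
  {"tx":-0.96,"ty":-0.43,"tz":0.2,"rx":0,"ry":0,"rz":0.452,"claw":60},
  {"tx":-0.96,"ty":-0.43,"tz":0.2,"rx":0,"ry":0,"rz":0.452,"claw":60},
  {"tx":-0.96,"ty":-0.43,"tz":0.2,"rx":0,"ry":0,"rz":0.452,"claw":60},
])

```text
clock: 1.95
tool_pos: [0.5309, 0.1951, 0.1564]
tool_rot: [-2.169, -2.272, -0.0]
force: [-0.3, -0.8, -0.7]
finger_gap: 0.0511
gripper_force: 0.0
```

```bash
python3 - <<'E'
from h import *
s=env.get_state(); print(s["clock"],s["tool_pos"],s["joint_pos"].round(2),s["finger_gap"],s["force"])
delta(s,[.532,.1935,.054],-9.7)
d=grab("scene"); cv2.imwrite("pics/s2.png",cv2.resize(d["img"][90:240,220:420],None,fx=4,fy=4,interpolation=cv2.INTER_CUBIC))
E
```

```text
1.95 [0.53092213 0.19507091 0.15643726] [0.27 0.47 1.68 0.   0.99 0.22] 0.051094297298846875 [-0.32082917 -0.79803536 -0.66768711]
k 0 t [-0.011  0.007  0.683] r [-0.     -0.0001  0.0686]
k 180 t [-0.011  0.007  0.683] r [ 1.000e-04 -1.000e-04 -9.314e-01]
```

View pics/s2.png

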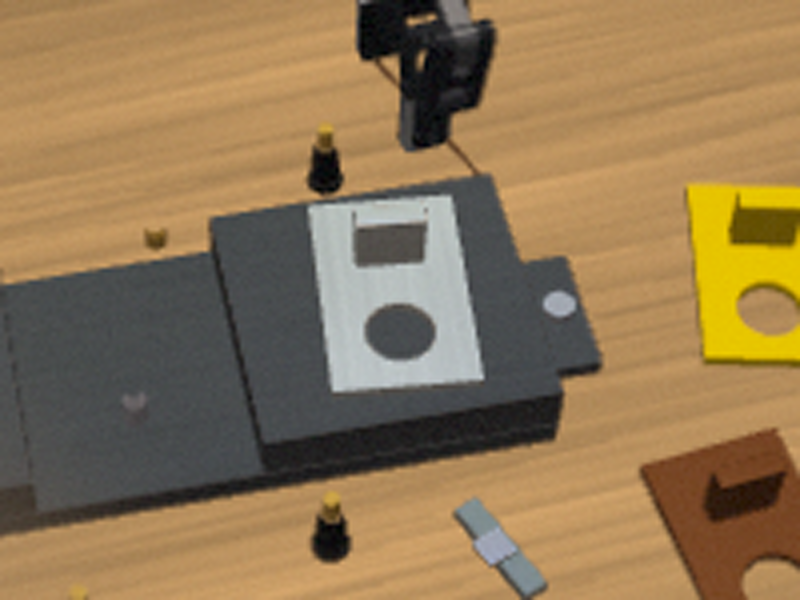

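The crop shows the gripper above and behind the lug (lug about (390,240), fingers about (440,100)), with nothing in the way. I'll finish the turn, descend and grip.

>>> servo_tool([
  {"tx":-0.011,"ty":0.007,"tz":0.1,"rx":0,"ry":0,"rz":0.069,"claw":60},
  {"tx":-0.011,"ty":0.007,"tz":0.25,"rx":0,"ry":0,"rz":0.069,"claw":60},
  {"tx":-0.011,"ty":0.007,"tz":0.4,"rx":0,"ry":0,"rz":0.069,"claw":60},
  {"tx":-0.011,"ty":0.007,"tz":0.5,"rx":0,"ry":0,"rz":0.069,"claw":60},
  {"tx":-0.011,"ty":0.007,"tz":0.6,"rx":0,"ry":0,"rz":0.069,"claw":60},
  {"tx":-0.011,"ty":0.007,"tz":0.65,"rx":0,"ry":0,"rz":0.069,"claw":60},
  {"tx":-0.011,"ty":0.007,"tz":0.67,"rx":0,"ry":0,"rz":0.069,"claw":60},
  {"tx":-0.011,"ty":0.007,"tz":0.67,"rx":0,"ry":0,"rz":0.069,"claw":60},
])

```text
clock: 2.8
tool_pos: [0.5329, 0.1917, 0.0559]
tool_rot: [2.397, 2.03, 0.0]
force: [0.6, -0.5, 0.8]
finger_gap: 0.0509
gripper_force: 0.0
```

>>> servo_tool([
  {"tx":0,"ty":0,"tz":0,"rx":0,"ry":0,"rz":0,"claw":0},
  {"tx":0,"ty":0,"tz":0,"rx":0,"ry":0,"rz":0,"claw":0},
  {"tx":0,"ty":0,"tz":0,"rx":0,"ry":0,"rz":0,"claw":0},
  {"tx":0,"ty":0,"tz":0,"rx":0,"ry":0,"rz":0,"claw":0},
  {"tx":0,"ty":0,"tz":0,"rx":0,"ry":0,"rz":0,"claw":0},
  {"tx":0,"ty":0,"tz":0,"rx":0,"ry":0,"rz":0,"claw":0},
  {"tx":0,"ty":0,"tz":0,"rx":0,"ry":0,"rz":0,"claw":0},
  {"tx":0,"ty":0,"tz":0,"rx":0,"ry":0,"rz":0,"claw":0},
], newtons=50)

```text
clock: 3.6
tool_pos: [0.5332, 0.1916, 0.0564]
tool_rot: [2.397, 2.03, 0.002]
force: [-1.1, -0.9, 6.8]
finger_gap: 0.0112
gripper_force: 50.0
```

```bash
python3 - <<'E'
from h import *
s=env.get_state(); print(s["clock"],s["tool_pos"],s["finger_gap"],s["gripper_force"],s["force"],s["wrist_torque"])
# lug target from pin with yaw -3.7
a=np.radians(-3.7); P=np.array([.5707-.046*np.cos(a),.0558-.046*np.sin(a),s["tool_pos"][2]]); print(P)
delta(s,P,-3.7)
E
```

```text
3.6 [0.53319928 0.19161881 0.05643155] 0.011217954754920673 49.98418092727661 [-1.10633716 -0.89715812  6.76640447] [-0.11360911  0.08914038 -0.09099535]
[0.52479588 0.05876849 0.05643155]
k 0 t [-0.883  0.091 -0.   ] r [ 0.0003 -0.0001 -0.0322]
k 180 t [-0.883  0.091 -0.   ] r [-2.000e-04 -5.000e-04  9.678e-01]
```

>>> servo_tool([
  {"tx":-0.03,"ty":0.003,"tz":0,"rx":0,"ry":0,"rz":0,"claw":0},
  {"tx":-0.09,"ty":0.01,"tz":0,"rx":0,"ry":0,"rz":-0.004,"claw":0},
  {"tx":-0.16,"ty":0.017,"tz":0,"rx":0,"ry":0,"rz":-0.008,"claw":0},
  {"tx":-0.23,"ty":0.024,"tz":0,"rx":0,"ry":0,"rz":-0.012,"claw":0},
  {"tx":-0.3,"ty":0.031,"tz":0,"rx":0,"ry":0,"rz":-0.016,"claw":0},
  {"tx":-0.37,"ty":0.038,"tz":0,"rx":0,"ry":0,"rz":-0.02,"claw":0},
  {"tx":-0.42,"ty":0.043,"tz":0,"rx":0,"ry":0,"rz":-0.024,"claw":0},
  {"tx":-0.44,"ty":0.045,"tz":0,"rx":0,"ry":0,"rz":-0.024,"claw":0},
])

```text
clock: 4.4
tool_pos: [0.5291, 0.125, 0.0564]
tool_rot: [2.319, 2.118, 0.003]
force: [1.0, 4.8, 6.0]
finger_gap: 0.0109
gripper_force: 50.0
```

```bash
python3 - <<'E'
from h import *
s=env.get_state(); print(s["clock"],s["tool_pos"],s["finger_gap"],s["gripper_force"],s["force"],s["wrist_torque"])
a=np.radians(-3.7); P=np.array([.5707-.046*np.cos(a),.0558-.046*np.sin(a),s["tool_pos"][2]])
delta(s,P,-3.7)
E
```

```text
4.4 [0.52910105 0.12496148 0.05643461] 0.010900336434586636 49.98335301876068 [1.02216501 4.82562068 6.00236964] [0.68543147 0.01763654 0.01314513]
k 0 t [-0.442  0.011 -0.   ] r [ 0.0005 -0.0003 -0.0082]
k 180 t [-0.442  0.011 -0.   ] r [-4.000e-04 -8.000e-04  9.918e-01]
```

>>> servo_tool([
  {"tx":-0.04,"ty":0.001,"tz":0,"rx":0,"ry":0,"rz":-0.002,"claw":0},
  {"tx":-0.11,"ty":0.003,"tz":0,"rx":0,"ry":0,"rz":-0.004,"claw":0},
  {"tx":-0.18,"ty":0.005,"tz":0,"rx":0,"ry":0,"rz":-0.006,"claw":0},
  {"tx":-0.25,"ty":0.007,"tz":0,"rx":0,"ry":0,"rz":-0.008,"claw":0},
  {"tx":-0.32,"ty":0.009,"tz":0,"rx":0,"ry":0,"rz":-0.008,"claw":0},
  {"tx":-0.39,"ty":0.011,"tz":0,"rx":0,"ry":0,"rz":-0.008,"claw":0},
  {"tx":-0.44,"ty":0.011,"tz":0,"rx":0,"ry":0,"rz":-0.008,"claw":0},
  {"tx":-0.44,"ty":0.011,"tz":0,"rx":0,"ry":0,"rz":-0.008,"claw":0},
])

```text
clock: 5.2
tool_pos: [0.5237, 0.0584, 0.0554]
tool_rot: [-2.293, -2.146, 0.002]
force: [-0.1, 0.5, -1.8]
finger_gap: 0.0115
gripper_force: 48.8
```

```bash
python3 - <<'E'
from h import *
s=env.get_state(); print(s["clock"],s["tool_pos"],s["finger_gap"],s["gripper_force"],s["force"],s["wrist_torque"])
for n in("top","scene"):
    d=grab(n); W=cloud(d); g=d["img"].min(-1)
    u,v=pix(d,[.5707,.0558,.045]).astype(int)
    cv2.imwrite(f"pics/{n}3.png",cv2.resize(d["img"][v-40:v+40,u-50:u+50],None,fx=5 if 0 else 5,fy=5,interpolation=cv2.INTER_CUBIC))
    vv,uu=np.mgrid[:420,:560]; r=np.hypot(W[...,0]-.57,W[...,1]-.056)
    m=(r<.06)&(W[...,2]>.040)&(W[...,2]<.056)&(g>110)
    p=W[m]; A=np.c_[p[:,:2],np.ones(len(p))]; print(n,len(p),"plane",np.linalg.lstsq(A,p[:,2],rcond=None)[0],np.median(p[:,2]))
    print(cv2.minAreaRect(p[:,:2].astype(np.float32)))
    h=(r<.022)&((W[...,2]<.04)); q=W[h]; print("hole",len(q),cv2.minEnclosingCircle(np.stack([uu[h],vv[h]],-1).astype(np.float32)) if len(q) else None, pix(d,[.5707,.0558,.045]), pix(d,[.5707,.0558,.036]))
E
```

```text
5.2 [0.5237274  0.05840027 0.05539121] 0.011490602799638733 48.844916224479675 [-0.1461035   0.53652508 -1.83796837] [-0.0318109   0.00566081 -0.06282195]
top 402 plane [ 0.0083806  -0.00075559  0.04173524] 0.04658551857108273
((0.5837848782539368, 0.056616008281707764), (0.038972385227680206, 0.07159267365932465), 0.01619541458785534)
hole 33 ((303.5, 238.0), 4.272101879119873) [309.91840741 239.04150405] [309.71071043 239.02183619]
scene 1095 plane [-0.0001494  -0.00157625  0.04679957] 0.046620046522135694
((0.5595700740814209, 0.05682910233736038), (0.07223210483789444, 0.09022238105535507), 86.0918960571289)
hole 115 ((253.5, 191.0), 11.926960945129395) [253.19176066 184.54738436] [253.48788202 187.27781454]
```

View pics/top3.png

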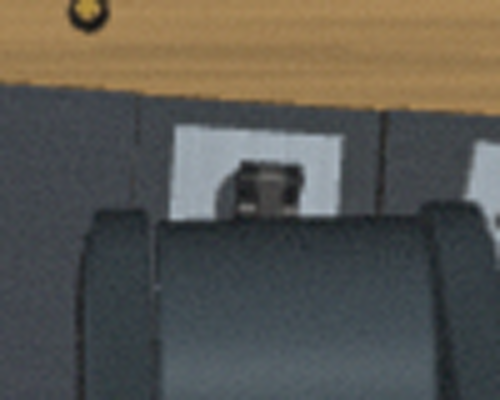

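View pics/scene3.png

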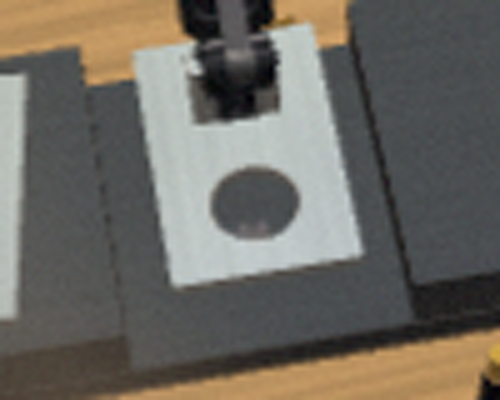

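The top and scene crops show the plate level, low and square in the pocket. The hole centre is at scene crop (255,203), within about 2 mm of the predicted pin axis, and the pin glints inside it at (258,226). Now I'll lower it.

>>> servo_tool([
  {"tx":0,"ty":0,"tz":0.02,"rx":0,"ry":0,"rz":0,"claw":0},
  {"tx":0,"ty":0,"tz":0.05,"rx":0,"ry":0,"rz":0,"claw":0},
  {"tx":0,"ty":0,"tz":0.08,"rx":0,"ry":0,"rz":0,"claw":0},
  {"tx":0,"ty":0,"tz":0.11,"rx":0,"ry":0,"rz":0,"claw":0},
  {"tx":0,"ty":0,"tz":0.14,"rx":0,"ry":0,"rz":0,"claw":0},
  {"tx":0,"ty":0,"tz":0.155,"rx":0,"ry":0,"rz":0,"claw":0},
  {"tx":0,"ty":0,"tz":0.155,"rx":0,"ry":0,"rz":0,"claw":0},
  {"tx":0,"ty":0,"tz":0.155,"rx":0,"ry":0,"rz":0,"claw":0},
])

```text
clock: 6.1
tool_pos: [0.5243, 0.0595, 0.0326]
tool_rot: [2.293, 2.148, 0.0]
force: [-0.3, -0.4, -1.4]
finger_gap: 0.0109
gripper_force: 48.8
```

```bash
python3 - <<'E'
from h import *
s=env.get_state(); print(s["clock"],s["tool_pos"],s["finger_gap"],s["gripper_force"],s["force"],s["wrist_torque"])
d=grab("scene"); W=cloud(d); g=d["img"].min(-1); r=np.hypot(W[...,0]-.57,W[...,1]-.056)
m=(r<.045)&(g>110)&(W[...,2]<.04); p=W[m]; print(len(p),np.median(p[:,2]),np.linalg.lstsq(np.c_[p[:,:2],np.ones(len(p))],p[:,2],rcond=None)[0])
E
```

```text
6.1 [0.52428905 0.0594518  0.03256824] 0.010941275422897707 48.84535074234009 [-0.27051446 -0.42173082 -1.39501017] [-0.01237169  0.0181313   0.03093024]
947 0.023822620614133094 [-0.0038945  -0.00164326  0.02606111]
```

>>> servo_tool([
  {"tx":0,"ty":0,"tz":0.006,"rx":0,"ry":0,"rz":0,"claw":0},
  {"tx":0,"ty":0,"tz":0.012,"rx":0,"ry":0,"rz":0,"claw":0},
  {"tx":0,"ty":0,"tz":0.012,"rx":0,"ry":0,"rz":0,"claw":0},
  {"tx":0,"ty":0,"tz":0.012,"rx":0,"ry":0,"rz":0,"claw":30},
  {"tx":0,"ty":0,"tz":0.012,"rx":0,"ry":0,"rz":0,"claw":30},
  {"tx":0,"ty":0,"tz":0.012,"rx":0,"ry":0,"rz":0,"claw":30},
  {"tx":0,"ty":0,"tz":0.012,"rx":0,"ry":0,"rz":0,"claw":30},
])

```text
clock: 6.85
tool_pos: [0.5243, 0.0595, 0.0308]
tool_rot: [2.293, 2.148, 0.0]
force: [-0.5, 0.9, -0.1]
finger_gap: 0.0255
gripper_force: 0.0
```

>>> servo_tool([
  {"tx":0,"ty":0,"tz":-0.05,"rx":0,"ry":0,"rz":0,"claw":30},
  {"tx":0,"ty":0,"tz":-0.15,"rx":0,"ry":0,"rz":0,"claw":30},
  {"tx":0,"ty":0,"tz":-0.3,"rx":0,"ry":0,"rz":0,"claw":30},
  {"tx":0,"ty":0,"tz":-0.5,"rx":0,"ry":0,"rz":0,"claw":30},
  {"tx":0,"ty":0,"tz":-0.75,"rx":0,"ry":0,"rz":0,"claw":30},
  {"tx":0,"ty":0,"tz":-1,"rx":0,"ry":0,"rz":0,"claw":30},
  {"tx":0,"ty":0,"tz":-1,"rx":0,"ry":0,"rz":0,"claw":30},
  {"tx":0,"ty":0,"tz":-1,"rx":0,"ry":0,"rz":0,"claw":30},
])

```text
clock: 7.65
tool_pos: [0.5244, 0.0595, 0.1815]
tool_rot: [2.292, 2.147, 0.002]
force: [-1.6, 0.1, -0.9]
finger_gap: 0.0254
gripper_force: 0.0
```

```bash
python3 - <<'E'
from h import *
s=env.get_state(); print(s["clock"],s["tool_pos"],s["finger_gap"],s["gripper_force"],s["force"])
d=grab("scene"); W=cloud(d); g=d["img"].min(-1); r=np.hypot(W[...,0]-.57,W[...,1]-.056)
m=(r<.045)&(g>110)&(W[...,2]<.04); p=W[m]; print(len(p),np.median(p[:,2]),np.linalg.lstsq(np.c_[p[:,:2],np.ones(len(p))],p[:,2],rcond=None)[0])
m=(W[...,2]>.068)&(W[...,2]<.085)&(np.hypot(W[...,0]-.513,W[...,1]+.058)<.03); print("plain lug",W[m].mean(0))
cv2.imwrite("pics/s4.png",cv2.resize(d["img"][125:240,150:370],None,fx=3.6,fy=3.6,interpolation=cv2.INTER_CUBIC))
E
```

```text
7.65 [0.5243737  0.05947458 0.18153973] 0.02543896294161364 0.0 [-1.63476357  0.12891959 -0.90689106]
949 0.021588840069746262 [-0.00587268  0.00055428  0.02486259]
plain lug [ 0.51764322 -0.05952158  0.07698814]
```

View pics/s4.png

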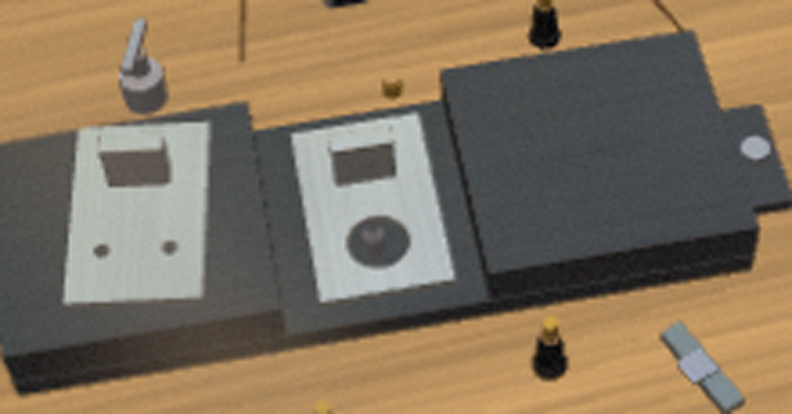

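The plate lies flat on the floor (top at 21.6 mm). The pin stands through the hole at crop (375,235), the plain plate is undisturbed, and the gripper is clear.

```bash
python3 -c "
from workcell import workorder
print(workorder.sign_off())"
```

```text
the job is handed in; nothing more can be done
None
```

The holed plate lies flat on the pocket floor with the pin through its hole, the plain plate was left where it lay, the gripper is open and clear, and the job was handed in at about 7.7 s on the robot's clock.

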